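# Index the screw feeder's finger wheel to red, then press its button

### The arm

A 6-joint arm with a two-finger parallel gripper is mounted at the origin on the work surface. World frame = base frame: x ahead of the robot, y to its left, z up, the work surface at z = 0. Lengths are in m, angles in rad, forces in N, time in s.
With the tool pointing down it reaches from about 0.275 to 0.85 m from the base axis. Payload 19 kg.
Tool frame: the origin (TCP) lies on the centre line of the jaws, within the pads' length; the fingertips stand 8 mm ahead of it and the grasp point (between the pads) lies 11 mm behind it; z points along the fingers, y is the direction in which the jaws open and shut (so a half turn about z gives the same grasp; the last joint's range is limited). The gripper opens to 85 mm and grips with 20 to 120 N. Pads are 22 mm wide; open, the fingers measure 114 mm over their backs; the gripper's body (76 mm by 85 mm) begins 54 mm behind the grasp point. The pads swing forward as they close: fully open they stand 13 mm farther back than shut.
Start: joints at [1.186, 0.15, 1.437, -0, 1.554, -0.134], TCP at [0.143, 0.557, 0.239] pointing down, gripper open.
Joint ranges: [-2.8, 2.8], [-0.68, 2.1], [0.12, 2.68], [-1.39, 4.53], [0.16, 2.79], [-2.81, 2.81]. Speed limits (rad/s): [1.89, 1.89, 2.22, 3.01, 3.01, 3.01].

### API

Orientations are given as a unit quaternion [x, y, z, w].
In Python, from cell import ctrl, viewer, spot_in, cut_out, tip_of gives the robot as it stands.
- The arm moves only by the shell command python3 -m handwheel 'ROWS' [FORCE]. ROWS is JSON, a list of rows, each a list of 7 numbers: the shift along the tool's x, y, z in mm, then the turn, a rotation vector about the tool's x, y, z in degrees, then the finger opening in mm, from 0 to 85.4. A call has 1 to 20 rows; each row is the pose to reach, as a shift and turn from the pose measured when the call began, along the tool's axes at that moment; what a row does not reach only later rows make up. A row lasts 1/10 s, in which the tool goes at most 50 mm and 8.59 degrees, less where a joint would pass 70% of its speed; a pose out of reach is approached as far as the arm can. A call with a gripper value outside its range is refused whole. The fingers move at their own pace and stop on an object; FORCE is the grip in N (left out, the last holds). Time passes only in rows, so rows that repeat a pose let the fingers close. It gives the time, the measured TCP pose, the force and the opening at its end, in the units of the state.
- ctrl.observe(): the state, without advancing time (a new reading comes with each control period).
- viewer.grab_frame(name): name is "side" or "top" or "wrist"; returns the picture (384x512x3 uint8, blue, green, red); there is no depth.
- viewer.get_calibration(name): a dict with "mtx" (3x3 intrinsics, pixels), "camera_from_world" (4x4, takes a point from world to camera coordinates). Camera axes: x right, y down, z forward; pixel columns grow to the right and rows downward; lengths in m; the calibration is good to about 2 mm. A picture is of the moment at which its call begins: read the wrist's pose just before it. get_calibration takes no time and is no camera call; for the wrist camera it gives the pose at the moment of the call.
- ctrl.hand_in(): hands the job in, once; it reports no verdict.
Trained networks look in the newest picture that a camera, given by its name, has taken for a name from the list of things; names that differ only in an ending like _2 or _b are one class to them, and where a whole thing is asked for, a point or a joint stands for the part that bears it (a point fixed in the world has none). Each returns a list of dicts, best first, with "p" (0 to 1); they miss things now and then, are a little off and sometimes report something else, mostly with a low value. They report only what shows in the picture. A call takes as long as a camera call.
- spot_in(camera, label): "box" ([left, top, right, bottom] in pixels, round what is visible of it).
- cut_out(camera, label): "pixels" (384x512 bool, what is visible of it) and "box" ([left, top, right, bottom] in pixels, round what is visible of it).
- tip_of(camera, label): "pixel" ([column, row] in pixels: a listed point, or the origin of a listed thing).
The state is a dict: "time_s": time; "q": joint angles; "joint_vel": joint speeds; "effort": joint torques, N m; "position": TCP position; "tool_rot": TCP orientation; "ft_force": force on the tool from outside, world axes, zero at the start; "ft_torque": the same for the moment, N m; "width": finger opening in m.
Only numpy, scipy, OpenCV 4.12 (cv2) and the standard library are available. Lean on these libraries where they do the work, as an engineer would, in place of code of your own. Each camera call takes 0.05 s, during which the arm holds its last target.

### The job

On the white screw feeder, gently flick the edge of the star-shaped index wheel round with a fingertip, anticlockwise seen from above, as many clicks as it takes until the red lobe rests at the yellow pointer, and do not let it go a click too far. Only then press the green button fully down with a fingertip and let it come back up. Nothing is to be picked up, and the jar, the mouse and the power adapter stay where they are.

Things in the scene. Friction and masses are not known exactly. Their poses are not given: they have to be found in the camera images.
- feeder: White screw feeder fixed to the bench, a box 170 (x) by 270 (y) by 86 mm high with a flat top. Origin: centre of its underside; z up, y along its long side. On top: the index wheel on its +y half, a round green button on its -y half, a black display behind the button. It stands at varying places and yaws.
- wheel_hub (a point): Centre of the index wheel, on its vertical axis, level with the top of the lobes (110 mm above the bench). Horizontal wheel: black hub of 30 mm radius with 8 radial lobes 45 degrees apart, 8 mm wide, ending 54 mm from the axis; seven white, one red. All 16 mm thick, underside 8 mm above the feeder's top. Gaps between lobes are open from above, about 29 mm wide at 48 mm radius.
- red_lobe (a point): Point on top of the red lobe, 50 mm from the wheel's axis.
- pointer_tip (a point): Tip of the yellow pointer, a 4 mm high marker 28 mm long fixed on the feeder's top, 60 mm from the wheel's axis in the feeder's +x direction (the side away from the robot); it points at the axis.
- wheel (a joint): Wheel angle, rad, growing anticlockwise from above; 0: red lobe at the pointer. Detents hold it at multiples of 0.785 (45 degrees, one click). Starts 2, 3 or 4 clicks before 0 (-1.57, -2.36, -3.14); stops at -3.62 and 1.7. A click takes 2 to 4 N at a lobe's end; pushed more than half-way (22.5 degrees) the wheel snaps on to the next click by itself and stays there.
- button_top (a point): Centre of the top of the green button, 32 mm across, in a black housing; pressed straight down. It is sprung: 6 mm travel, about 5 N fully down, comes up by itself.
- button (a joint): Travel of the green button, m: 0 up, 0.006 fully down.
- jar_center (a point): Centre of a loose clear jar with a blue cap, 48 mm across, 70 mm high, beside the feeder's +y end. Leave alone.
- mouse_center (a point): Centre of a loose black and grey computer mouse, 100 by 58 by 32 mm, beside the feeder's -y end. Leave alone.
- adapter_center (a point): Centre of a loose white power adapter, 50 by 50 by 28 mm, behind the feeder (+x side). Leave alone.

How it is judged:
On the way, in this order (a step that is already met when the one before it is completed fails the run):
1. the red lobe rests at the yellow pointer, the button still up (value of joint wheel between -0.12 and 0.12 rad and velocity of joint wheel between -0.1 and 0.1 rad/s and value of joint button below 0.002 m), for 0.2 s.
2. the green button is pressed down (value of joint wheel between -0.12 and 0.12 rad and value of joint button above 0.0045 m), for 0.02 s.
At the end, for the whole second after the job is handed in: The wheel rests with its red lobe at the pointer (joint within 0.12 rad of 0), the button has been pressed at least 4.5 mm after that and is up again (within 1.5 mm), and jar, mouse and adapter are within 20 mm of where they started (value of joint wheel between -0.12 and 0.12 rad and velocity of joint wheel between -0.1 and 0.1 rad/s and value of joint button below 0.0015 m and distance of each of jar_center, mouse_center, adapter_center from where it was at the start of the episode below 0.02 m); the robot touches nothing.
It fails at once if the wheel goes a click past the pointer (value of joint wheel above 0.45 rad).
It fails at once if the button is pressed while the red lobe is not at the pointer (value of joint button above 0.003 m and (value of joint wheel below -0.2 rad or value of joint wheel above 0.2 rad)).
It fails at once if the feeder, wheel or button is pushed roughly (over 40 N) (contact force between any of the arm, the fingers and feeder above 40 N).
It fails at once if the jar, mouse or adapter is moved or lifted (20 mm) (distance of any of jar_center, mouse_center, adapter_center from where it was at the start of the episode above 0.02 m).
It also fails if it takes over 64 s, if anything falls off the work surface, if the arm or the gripper's body presses on something with over 40 N, if the wrist force passes 120 N, or if a joint passes its speed limit or range.

## Working session

There is one attempt and no reset: what is moved stays moved. The work goes in short steps, Python scripts to look and compute and a shell command to move; the robot and the scene stay as the last step left them, time stands still between calls to the robot, and variables do not carry over. Pictures are saved under pics/ and viewed, and the job is handed in when it is done.

```bash
ls; mkdir -p pics
cat > h.py <<'E'
import numpy as np, cv2
from cell import ctrl, viewer, spot_in, cut_out, tip_of
def ray(cam,px,z,cal=None):
    c=cal or viewer.get_calibration(cam); K=np.array(c["mtx"]);T=np.array(c["camera_from_world"])
    d=T[:3,:3].T@np.linalg.solve(K,[px[0],px[1],1]); o=-T[:3,:3].T@T[:3,3]
    return o+d*(z-o[2])/d[2]
def proj(cam,p,cal=None):
    c=cal or viewer.get_calibration(cam); K=np.array(c["mtx"]);T=np.array(c["camera_from_world"])
    v=K@(T[:3,:3]@np.array(p)+T[:3,3]); return v[:2]/v[2]
E
python3 - <<'E'
from h import *
s=ctrl.observe(); print(s)
Z=dict(wheel_hub=.11,red_lobe=.11,pointer_tip=.09,button_top=.1,jar_center=.035,mouse_center=.016,adapter_center=.014)
for cam in ("top","side"):
    im=viewer.grab_frame(cam); cv2.imwrite(f"pics/{cam}0.png",im)
    for n,z in Z.items():
        r=tip_of(cam,n)[:2]
        for d in r: print(cam,n,round(d["p"],2),np.round(d["pixel"],1),np.round(ray(cam,d["pixel"],z),4))
E
```

```text
pics
{'time_s': 0.0, 'q': array([ 1.18601277e+00,  1.50956191e-01,  1.43799531e+00,  7.32854041e-06,
        1.55383884e+00, -1.33997334e-01]), 'joint_vel': array([ 6.73009119e-04,  7.01776851e-04,  1.50054099e-03,  1.01010668e-03,
        1.39455409e-05, -3.52862296e-04]), 'effort': array([ 3.11666499e-04, -7.13046384e+01, -5.70868599e+01,  1.00769923e-04,
        9.06871981e-03,  6.55108488e-05]), 'position': array([0.14262039, 0.55678568, 0.23871023]), 'tool_rot': array([ 1.25064807e-01,  9.92148394e-01, -5.77868786e-04, -1.57138947e-04]), 'ft_force': array([ 0.08971753, -0.59325775,  0.56112317]), 'ft_torque': array([ 0.00084142,  0.04012576, -0.01195326]), 'width': 0.0852512939945686}
top wheel_hub 0.82 [263.6 202.9] [0.57   0.0019 0.11  ]
top red_lobe 0.96 [250.1 217.9] [0.5366 0.0373 0.11  ]
top pointer_tip 0.93 [274.1 178.6] [ 0.6324 -0.0308  0.09  ]
top button_top 0.53 [310.7 230.2] [ 0.4961 -0.1052  0.1   ]
top jar_center 0.55 [198.2 190. ] [0.6311 0.1673 0.035 ]
top jar_center 0.21 [360.2 251.1] [ 0.4377 -0.236   0.035 ]
top mouse_center 0.88 [362.1 246.8] [ 0.4484 -0.2483  0.016 ]
top mouse_center 0.66 [201.9 190.3] [0.6336 0.16   0.016 ]
top adapter_center 0.79 [298.3 151.7] [ 0.7206 -0.1114  0.014 ]
top adapter_center 0.72 [254.  217.1] [0.5498 0.0262 0.014 ]
side wheel_hub 0.93 [274.3 186.3] [0.5798 0.0057 0.11  ]
side red_lobe 0.98 [282.1 205.2] [0.5325 0.039  0.11  ]
side pointer_tip 0.69 [264.8 176.8] [ 0.6311 -0.0246  0.09  ]
side button_top 0.6 [340.8 181.5] [ 0.4962 -0.1092  0.1   ]
side jar_center 0.63 [199.1 243. ] [0.6323 0.168  0.035 ]
side mouse_center 0.61 [389.9 195.5] [ 0.4323 -0.2408  0.016 ]
side adapter_center 0.61 [255.8 171.6] [ 0.7257 -0.1005  0.014 ]
side adapter_center 0.38 [272.4 187.8] [ 0.6532 -0.0797  0.014 ]
```

Run:
```python
import cv2
a=cv2.imread("pics/top0.png")[110:290,160:400];b=cv2.imread("pics/side0.png")[130:290,160:430]
cv2.imwrite("pics/top0c.png",cv2.resize(a,None,fx=3.3,fy=3.3,interpolation=2))
cv2.imwrite("pics/side0c.png",cv2.resize(b,None,fx=2.9,fy=2.9,interpolation=2))
```

```text
(no output)
```

View pics/top0c.png

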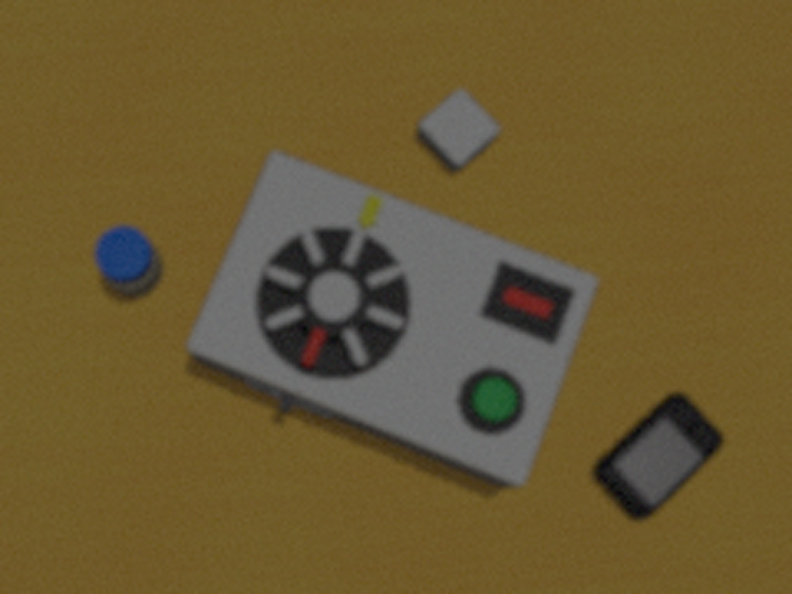

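View pics/side0c.png

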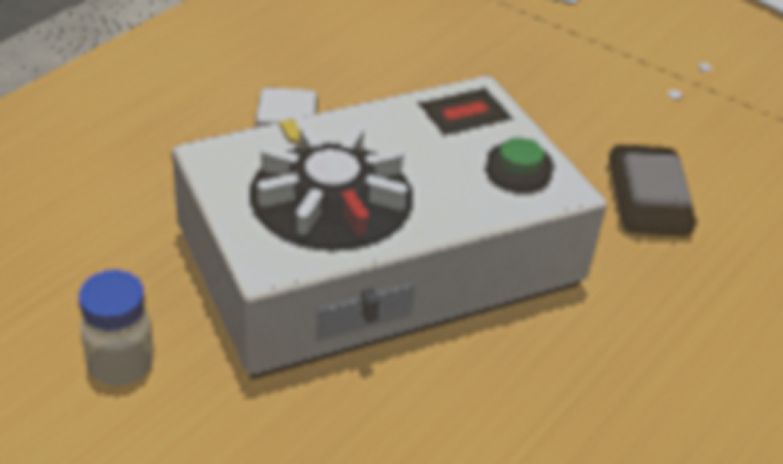

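The red lobe is opposite the pointer in both pictures: red at (250,215), hub at (261,200) and tip at (273,177) in the top view. That makes 4 clicks. I'll go above the wheel for a closer look.

```bash
python3 -m handwheel '[[-555,-428,-60,0,0,7.6,60],[-555,-428,-60,0,0,7.6,60],[-555,-428,-60,0,0,7.6,60],[-555,-428,-60,0,0,7.6,60],[-555,-428,-60,0,0,7.6,60],[-555,-428,-60,0,0,7.6,60],[-555,-428,-60,0,0,7.6,60],[-555,-428,-60,0,0,7.6,60],[-555,-428,-60,0,0,7.6,60],[-555,-428,-60,0,0,7.6,60],[-555,-428,-60,0,0,7.6,60],[-555,-428,-60,0,0,7.6,60],[-555,-428,-60,0,0,7.6,60],[-555,-428,-60,0,0,7.6,60],[-555,-428,-60,0,0,7.6,60],[-555,-428,-60,0,0,7.6,60],[-555,-428,-60,0,0,7.6,60],[-555,-428,-60,0,0,7.6,60],[-555,-428,-60,0,0,7.6,60],[-555,-428,-60,0,0,7.6,60]]'
cat > look.py <<'E'
import sys
from h import *
tag=sys.argv[1]
Z=dict(wheel_hub=.11,red_lobe=.11,pointer_tip=.09,button_top=.1)
cal=viewer.get_calibration("wrist")
im=viewer.grab_frame("wrist"); cv2.imwrite(f"pics/w{tag}.png",im)
for n,z in Z.items():
    for d in tip_of("wrist",n)[:1]: print(n,round(d["p"],2),np.round(d["pixel"],1),np.round(ray("wrist",d["pixel"],z,cal),4))
s=ctrl.observe(); print(s["time_s"],s["position"],s["tool_rot"],s["width"])
E
python3 look.py 1
```

```text
time_s: 2.8
position: [0.5738, 0.0053, 0.2996]
tool_rot: [0.19, 0.982, -0.0, 0.0]
ft_force: [-0.4, 0.1, -0.3]
width: 0.0599
wheel_hub 0.56 [258.1 172.4] [0.5781 0.0113 0.11  ]
red_lobe 0.88 [259.8 129.7] [0.5352 0.0301 0.11  ]
pointer_tip 0.79 [253.2 219.2] [ 0.6368 -0.0179  0.09  ]
button_top 0.58 [135.3 138.5] [ 0.4939 -0.1015  0.1   ]
3.05 [0.57408021 0.00474137 0.299357  ] [ 1.90482340e-01  9.81690621e-01 -4.04707148e-05  2.42277794e-05] 0.05977450248571019
```

View pics/w1.png

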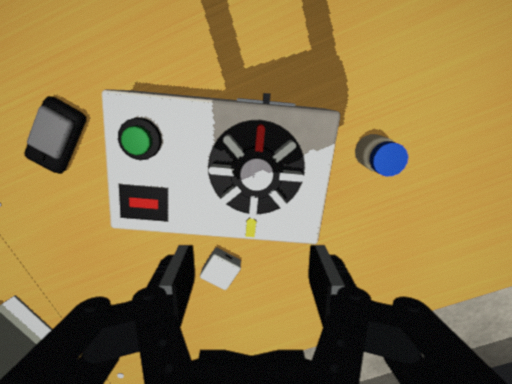

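Wrist view: the hub is at about (257,175), red lobe (261,138), pointer (251,225) and button (135,138). The jaws are in the foreground. I'll refine this with colour segmentation.

```bash
cat > seg.py <<'E'
from h import *
def seg(im,cal):
    hsv=cv2.cvtColor(im,cv2.COLOR_BGR2HSV).astype(int); h,s,v=hsv[...,0],hsv[...,1],hsv[...,2]
    out={}
    ms=dict(red=((h<8)|(h>172))&(s>150)&(v>80), yel=(h>24)&(h<34)&(s>190)&(v>140), grn=(h>50)&(h<80)&(s>120))
    for n,m in ms.items():
        k,l,st,c=cv2.connectedComponentsWithStats(m.astype(np.uint8))
        for i in range(1,k):
            if st[i,4]>25: print(n,st[i],c[i])
    return ms
if __name__=="__main__":
    im=cv2.imread("pics/w1.png"); cal=viewer.get_calibration("wrist"); seg(im,cal)
    # wheel disc (black plate) blob
    g=cv2.cvtColor(im,cv2.COLOR_BGR2GRAY)
    c=im[105:245,195:345]; cv2.imwrite("pics/w1c.png",cv2.resize(c,None,fx=4,fy=4,interpolation=2))
    for zz,n in ((.086,'t'),(.11,'h')):
        print(zz,ray("wrist",(256.5,167),zz,cal),proj("wrist",(.575,.007,zz),cal))
E
python3 seg.py
```

```text
red [256 125   9  27 185] [259.74594595 137.94054054]
red [129 197  30  13 308] [143.24675325 202.8474026 ]
grn [121 125  31  31 730] [135.84931507 139.85068493]
0.086 [0.57732398 0.00960583 0.086     ] [253.7410765  166.02920134]
0.11 [0.57184869 0.01133783 0.11      ] [253.9192383  170.99057076]
```

View pics/w1c.png

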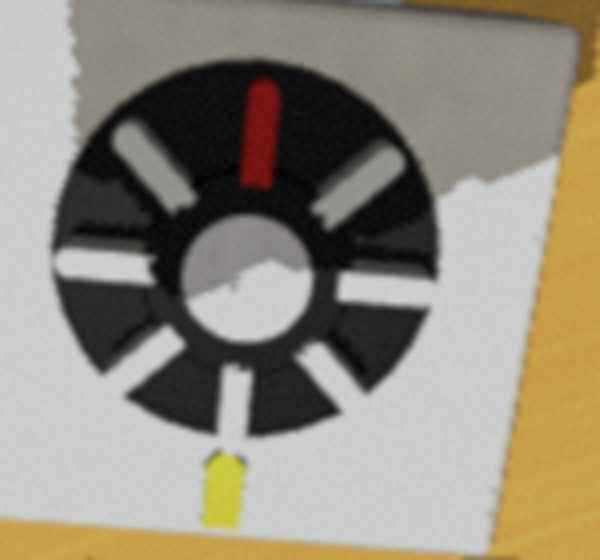

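Run:
```python
from h import *
cal=viewer.get_calibration("wrist")
P=lambda x,y,z:ray("wrist",(195+x/4,105+y/4),z,cal)
hub=P(247,277.5,.11); print("hub",hub)
for n,p in dict(red=(264,79),left=(56,263),right=(437,292),ul=(122,127),ur=(397,155)).items():
    d=P(*p,.11)-hub; print(n,np.linalg.norm(d),np.degrees(np.arctan2(d[1],d[0])))
d=P(225,455,.09)-hub; print("ptr",np.linalg.norm(d[:2]),np.degrees(np.arctan2(d[1],d[0])))
print("disc",P(247,250,.086))
print("btn", ray("wrist",(135.8,139.8),.1,cal),ray("wrist",(135.8,139.8),.106,cal))
s=ctrl.observe();from scipy.spatial.transform import Rotation as R
r=R.from_quat(s["tool_rot"]).as_matrix();print(r,s["position"])
```

```text
hub [0.57979013 0.00848953 0.11      ]
red 0.054373402626781885 153.64226429012493
left 0.05329271389573992 -116.43386319208412
right 0.053445943066479346 63.54267689100815
ul 0.053589390723073296 -162.92169526435544
ur 0.05281351194775861 108.31297387421414
ptr 0.06269692963601628 -27.56442697569619
disc [0.57800169 0.00965728 0.086     ]
btn [ 0.49540074 -0.10211549  0.1       ] [ 0.4954482  -0.09965454  0.106     ]
[[-9.27432955e-01  3.73989456e-01  3.21504546e-05]
 [ 3.73989452e-01  9.27432953e-01 -8.86893705e-05]
 [-6.29862805e-05 -7.02295140e-05 -9.99999996e-01]] [0.57408021 0.00474137 0.299357  ]
```

Run:
```python
from h import *
from scipy.spatial.transform import Rotation as R
cal=viewer.get_calibration("wrist");s=ctrl.observe();r=R.from_quat(s["tool_rot"]).as_matrix();p=s["position"]
for d in (-.008,-.004,0,.004,.008,.012):
  print(d,[np.round(proj("wrist",p+r@np.array([x,y,d]),cal),1) for x in(-.011,.011) for y in (-.030,.030,.0443)])
c=cv2.imread("pics/w1.png")[230:330,140:360];cv2.imwrite("pics/w1f.png",cv2.resize(c,None,fx=3.6,fy=3.6,interpolation=2))
```

```text
-0.008 [array([192.3, 289.6]), array([312.6, 289.6]), array([341.2, 289.6]), array([189.4, 250.4]), array([315.6, 250.4]), array([345.7, 250.4])]
-0.004 [array([193.8, 284.7]), array([311. , 284.7]), array([339. , 284.7]), array([191. , 246.4]), array([313.9, 246.4]), array([343.2, 246.4])]
0 [array([195.2, 280.1]), array([309.6, 280.1]), array([336.9, 280.1]), array([192.6, 242.5]), array([312.3, 242.5]), array([340.9, 242.5])]
0.004 [array([196.5, 275.7]), array([308.2, 275.7]), array([334.8, 275.7]), array([194. , 238.8]), array([310.8, 238.8]), array([338.7, 238.8])]
0.008 [array([197.8, 271.5]), array([306.9, 271.5]), array([332.9, 271.5]), array([195.4, 235.3]), array([309.4, 235.3]), array([336.6, 235.3])]
0.012 [array([199. , 267.5]), array([305.6, 267.5]), array([331.1, 267.5]), array([196.7, 232. ]), array([308., 232.]), array([334.6, 232. ])]
```

View pics/w1f.png

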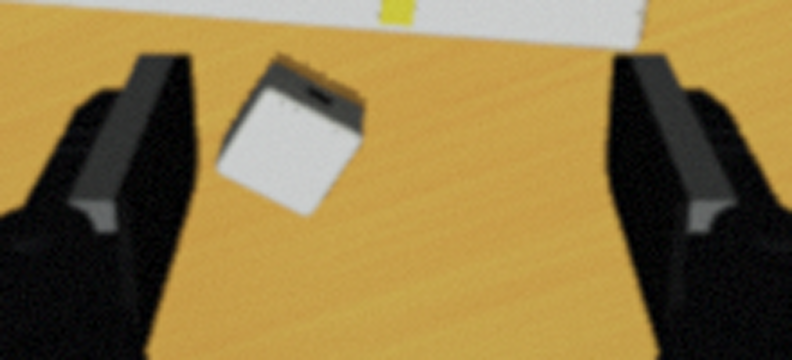

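The fingertips are level with the TCP at this opening, and the pads are about 7 mm thick. The feeder yaw is about -26.5° and the hub is at (0.579, 0.009). Next I'll hover over the near-side gap, on the +y side.

```bash
python3 -m handwheel '[[41,62,30,0,0,4.5,60],[41,62,60,0,0,4.5,60],[41,62,90,0,0,4.5,60],[41,62,120,0,0,4.5,60],[41,62,150,0,0,4.5,60],[41,62,150,0,0,4.5,60],[41,62,150,0,0,4.5,60],[41,62,150,0,0,4.5,60]]'
cat > pos.py <<'E'
from h import *
from scipy.spatial.transform import Rotation as R
s=ctrl.observe();r=R.from_quat(s["tool_rot"]).as_matrix();d=s["position"][:2]-[.579,.009]
a=np.radians(-26.5);ex=np.array([np.cos(a),np.sin(a)]);ey=np.array([-ex[1],ex[0]])
print("feeder-frame rel hub",d@ex,d@ey,s["position"][2],"tooly",np.degrees(np.arctan2(r[1,1],r[0,1])),s["ft_force"],s["time_s"])
E
python3 pos.py; python3 look.py 2
python3 - <<'E'
from h import *
im=viewer.grab_frame("side");cv2.imwrite("pics/s2.png",cv2.resize(im[90:290,180:420],None,fx=3,fy=3,interpolation=2))
E
```

```text
time_s: 3.85
position: [0.56, 0.0775, 0.1513]
tool_rot: [0.229, 0.973, 0.0, 0.001]
ft_force: [0.2, 0.5, 0.9]
width: 0.0601
feeder-frame rel hub -0.04753291954786637 0.05285566164298745 0.1512756731886163 tooly 63.53069523590611 [0.18846288 0.46985047 0.90391509] 3.85
wheel_hub 0.3 [157.6 231.7] [0.5356 0.0215 0.11  ]
red_lobe 0.81 [169.7 223.3] [0.534  0.0316 0.11  ]
pointer_tip 0.93 [189.8 335.5] [ 0.633  -0.0157  0.09  ]
4.1 [0.55951329 0.07752508 0.15015101] [2.28913741e-01 9.73446526e-01 8.97358580e-05 5.92770723e-04] 0.05970130349177627
```

View pics/w2.png

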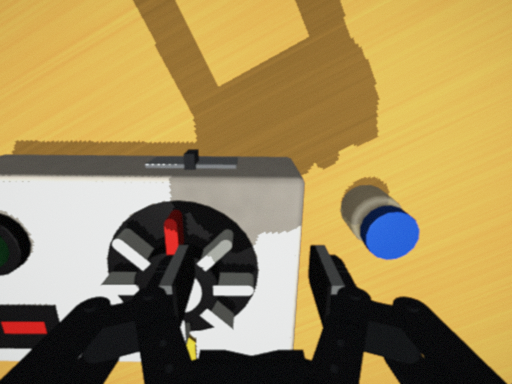

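View pics/s2.png

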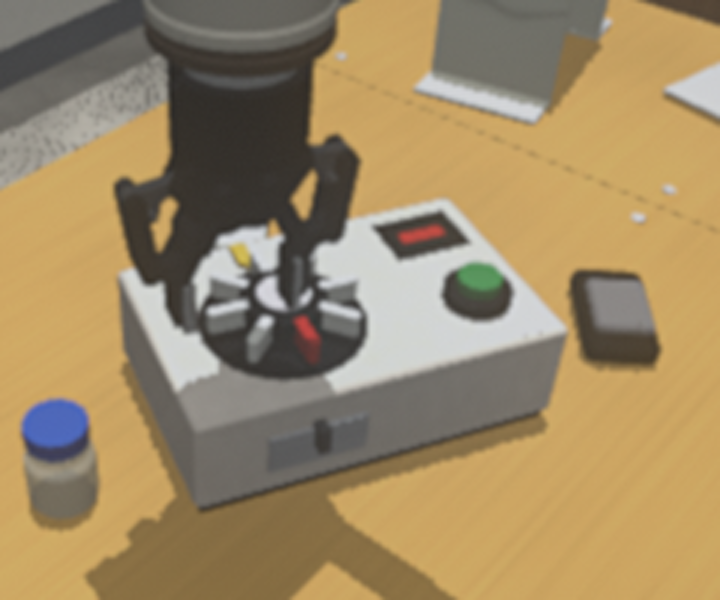

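The fingertip hovers over the gap, 4.8 cm to the near side of the hub. I'll descend slowly.

```bash
python3 - <<'E'
from h import *
cal=viewer.get_calibration("wrist")
for n,p in dict(hub=(.579,.009,.11),redend=(.579-.0483,.009+.0241,.11),ur=(.579+.054*np.cos(np.radians(108.5)),.009+.054*np.sin(np.radians(108.5)),.11)).items(): print(n,proj("wrist",p,cal))
E
python3 -m handwheel '[[0,0,8,0,0,0,60],[0,0,16,0,0,0,60],[0,0,24,0,0,0,60],[0,0,32,0,0,0,60],[0,0,37,0,0,0,60],[0,0,42,0,0,0,60],[0,0,47,0,0,0,60],[0,0,52,0,0,0,60],[0,0,52,0,0,0,60]]'
python3 pos.py
python3 - <<'E'
from h import *
im=viewer.grab_frame("side");cv2.imwrite("pics/s3.png",cv2.resize(im[130:270,200:360],None,fx=4,fy=4,interpolation=2))
im=viewer.grab_frame("wrist");cv2.imwrite("pics/w3.png",im)
E
```

```text
hub [175.74424151 291.70827463]
redend [168.91940045 219.79982209]
ur [229.8130482  242.19547483]
time_s: 5.05
position: [0.5592, 0.0775, 0.0972]
tool_rot: [0.229, 0.973, -0.0, -0.0]
ft_force: [0.2, -0.7, -0.5]
width: 0.0599
feeder-frame rel hub -0.04831229481959273 0.05249447821937952 0.09722437656559885 tooly 63.5369093375005 [ 0.17686222 -0.73008415 -0.47738808] 5.05
```

View pics/s3.png

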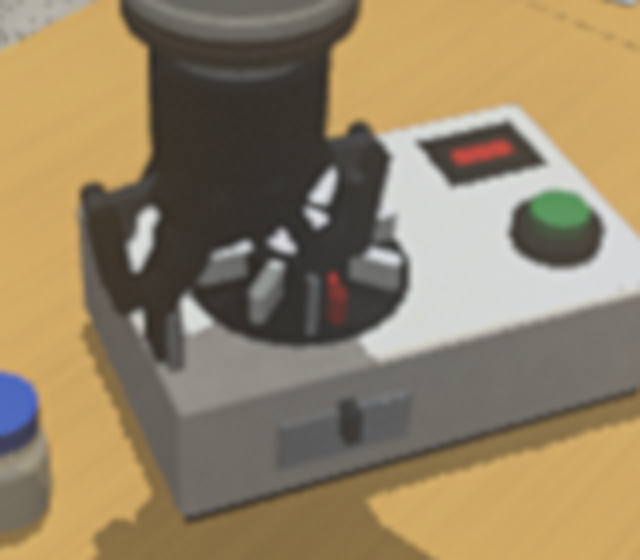

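View pics/w3.png

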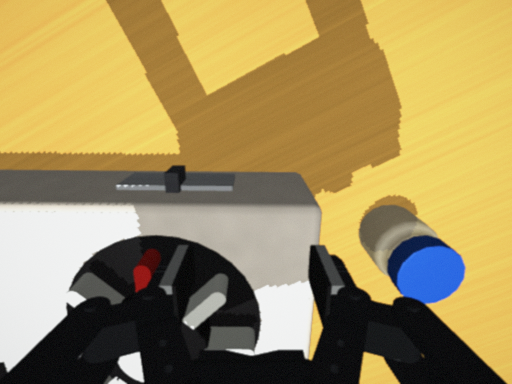

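The pad stands in the gap just behind the red lobe. I'll push gently towards -y.

```bash
python3 -m handwheel '[[0,-3,0,0,0,0,60],[0,-6,0,0,0,0,60],[0,-9,0,0,0,0,60],[0,-12,0,0,0,0,60],[0,-14,0,0,0,0,60],[0,-16,0,0,0,0,60],[0,-18,0,0,0,0,60],[0,-20,0,0,0,0,60],[0,-22,0,0,0,0,60],[0,-24,0,0,0,0,60],[0,-26,0,0,0,0,60]]'
python3 pos.py
cat > pic.py <<'E'
import sys
from h import *
t=sys.argv[1]
a=viewer.grab_frame("side")[130:270,200:360];b=viewer.grab_frame("wrist")[180:384,0:340]
a=cv2.resize(a,(466,408),interpolation=2);b=cv2.resize(b,(330,198),interpolation=2)
c=np.zeros((408,796,3),np.uint8);c[:,:466]=a;c[:198,466:]=b
cv2.imwrite(f"pics/p{t}.png",c)
E
python3 pic.py 4
```

```text
time_s: 6.25
position: [0.5477, 0.054, 0.0979]
tool_rot: [0.229, 0.973, -0.0, 0.0]
ft_force: [-1.3, 0.7, -0.0]
width: 0.0601
feeder-frame rel hub -0.04806933534247783 0.026367380332991807 0.0978999836794633 tooly 63.53538205460502 [-1.25803668  0.72430737 -0.03493393] 6.25
```

View pics/p4.png

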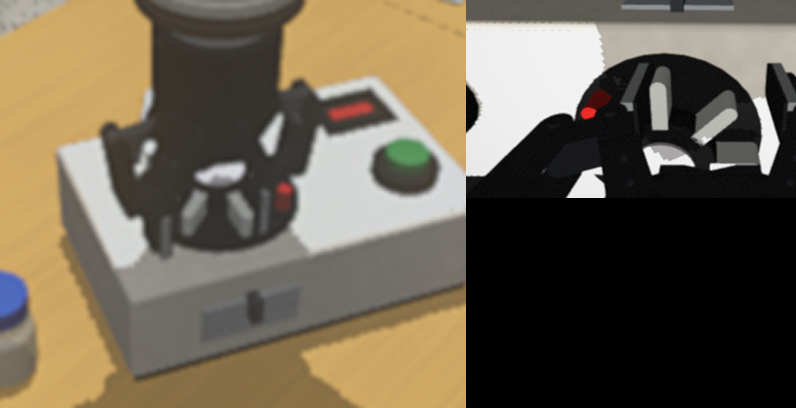

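One click is done: red is now at the side, about 45° round, and the next white lobe has reached the near position. I'll lift, go back and check.

```bash
python3 -m handwheel '[[0,0,-12,0,0,0,60],[0,0,-24,0,0,0,60],[0,0,-32,0,0,0,60],[0,9,-32,0,0,0,60],[0,18,-32,0,0,0,60],[0,26,-32,0,0,0,60],[0,26,-32,0,0,0,60]]'
python3 pos.py;python3 pic.py 5
```

```text
time_s: 7.05
position: [0.5596, 0.0785, 0.1294]
tool_rot: [0.228, 0.974, 0.0, -0.0]
ft_force: [-0.8, -0.6, -0.6]
width: 0.0601
feeder-frame rel hub -0.04839715750648668 0.05350973169046287 0.12935866518084504 tooly 63.58894700588219 [-0.81260959 -0.55938592 -0.55391226] 7.05
```

View pics/p5.png

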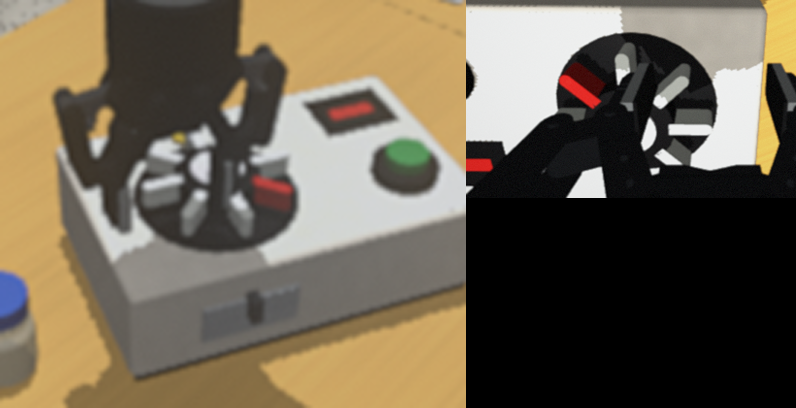

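Exactly one click done: the red lobe is at about -135°. Now the second click, with the same stroke, then lift and return.

```bash
python3 -m handwheel '[[0,-1,10,0,0,0,60],[0,-1,20,0,0,0,60],[0,-1,27,0,0,0,60],[0,-1,32,0,0,0,60],[0,-1,32,0,0,0,60],[0,-4,32,0,0,0,60],[0,-7,32,0,0,0,60],[0,-10,32,0,0,0,60],[0,-13,32,0,0,0,60],[0,-15,32,0,0,0,60],[0,-17,32,0,0,0,60],[0,-19,32,0,0,0,60],[0,-21,32,0,0,0,60],[0,-23,32,0,0,0,60],[0,-25,32,0,0,0,60],[0,-27,32,0,0,0,60],[0,-27,32,0,0,0,60]]'
python3 pos.py;python3 pic.py 6
python3 -m handwheel '[[0,0,-12,0,0,0,60],[0,0,-24,0,0,0,60],[0,0,-32,0,0,0,60],[0,9,-32,0,0,0,60],[0,18,-32,0,0,0,60],[0,26,-32,0,0,0,60],[0,26,-32,0,0,0,60]]'
python3 pos.py;python3 pic.py 7
```

```text
time_s: 8.85
position: [0.5471, 0.0532, 0.0975]
tool_rot: [0.229, 0.973, -0.0, -0.0]
ft_force: [-0.6, -0.6, 0.7]
width: 0.0606
feeder-frame rel hub -0.04827662078018713 0.025350317520301112 0.097453694573316 tooly 63.55547757581759 [-0.55955262 -0.63029619  0.68622252] 8.85
time_s: 9.65
position: [0.559, 0.0779, 0.1289]
tool_rot: [0.228, 0.974, -0.0, -0.0]
ft_force: [-0.2, -0.7, 0.3]
width: 0.0602
feeder-frame rel hub -0.048624357018199026 0.052713982159579925 0.12891649720206877 tooly 63.623663259393375 [-0.18871123 -0.74762348  0.34786458] 9.65
```

View pics/p7.png

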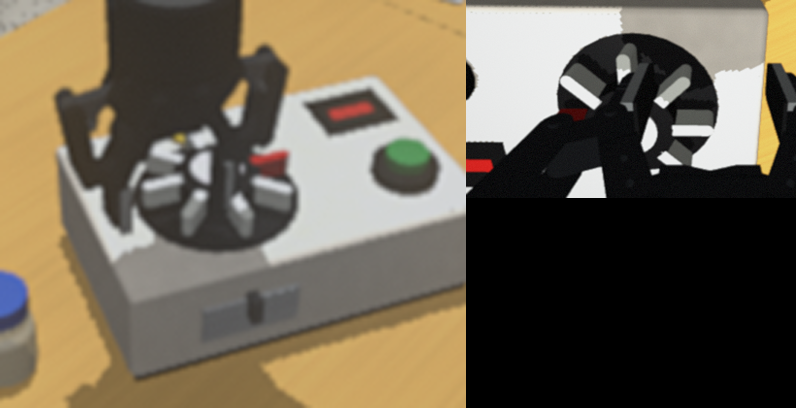

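Two clicks done; red is at -90°, pointing towards the display. Now the third.

```bash
python3 -m handwheel '[[0,0,10,0,0,0,60],[0,0,20,0,0,0,60],[0,0,27,0,0,0,60],[0,0,32,0,0,0,60],[0,0,32,0,0,0,60],[0,-3,32,0,0,0,60],[0,-6,32,0,0,0,60],[0,-9,32,0,0,0,60],[0,-12,32,0,0,0,60],[0,-14,32,0,0,0,60],[0,-16,32,0,0,0,60],[0,-18,32,0,0,0,60],[0,-20,32,0,0,0,60],[0,-22,32,0,0,0,60],[0,-24,32,0,0,0,60],[0,-26,32,0,0,0,60],[0,-27,32,0,0,0,60]]'
python3 pos.py
python3 -m handwheel '[[0,0,-12,0,0,0,60],[0,0,-24,0,0,0,60],[0,0,-32,0,0,0,60],[0,9,-32,0,0,0,60],[0,18,-32,0,0,0,60],[0,27,-32,0,0,0,60],[0,27,-32,0,0,0,60]]'
python3 pos.py;python3 pic.py 8
```

```text
time_s: 11.45
position: [0.5465, 0.0527, 0.097]
tool_rot: [0.228, 0.974, -0.0, -0.0]
ft_force: [-0.1, 1.1, 0.3]
width: 0.0602
feeder-frame rel hub -0.0485638999265206 0.02456698725227981 0.0969759474147851 tooly 63.59717943817698 [-0.08548747  1.11902867  0.33460785] 11.45
time_s: 12.15
position: [0.5588, 0.0781, 0.1284]
tool_rot: [0.228, 0.974, -0.0, -0.001]
ft_force: [-0.4, 0.2, 0.1]
width: 0.0604
feeder-frame rel hub -0.048910625377587565 0.05282504793997456 0.12836256493356119 tooly 63.663893908144765 [-0.38136032  0.15789647  0.10031825] 12.15
```

View pics/p8.png

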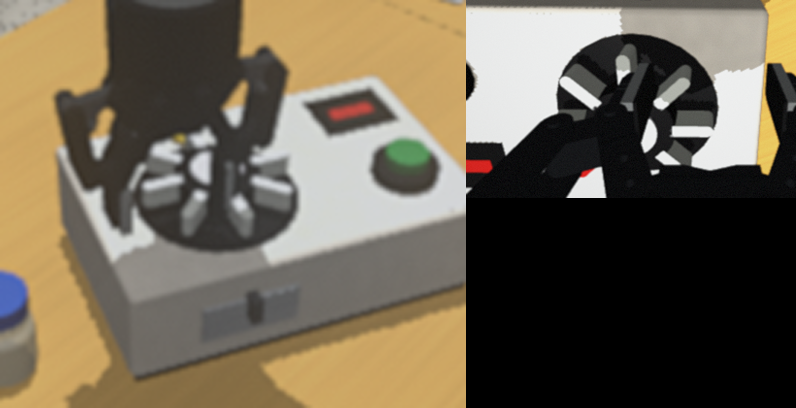

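Red is mostly hidden now, with a speck showing at wrist (123,358). I'll raise up and look before the last click.

```bash
python3 -m handwheel '[[20,0,-40,0,0,0,60],[40,0,-80,0,0,0,60],[60,0,-120,0,0,0,60],[60,0,-120,0,0,0,60],[60,0,-120,0,0,0,60]]'; python3 look.py 9
```

```text
time_s: 12.75
position: [0.5049, 0.1039, 0.2492]
tool_rot: [0.228, 0.974, -0.0, -0.0]
ft_force: [-0.3, 0.0, -1.6]
width: 0.0601
wheel_hub 0.71 [204.1 282.9] [0.5815 0.009  0.11  ]
pointer_tip 0.7 [208.  313.9] [ 0.6326 -0.0177  0.09  ]
button_top 0.68 [ 71.7 254.9] [ 0.4932 -0.106   0.1   ]
13.0 [0.50485525 0.10363021 0.24730812] [ 2.28192122e-01  9.73614023e-01 -7.07825566e-04 -1.89423002e-03] 0.059972178878188474
```

View pics/w9.png

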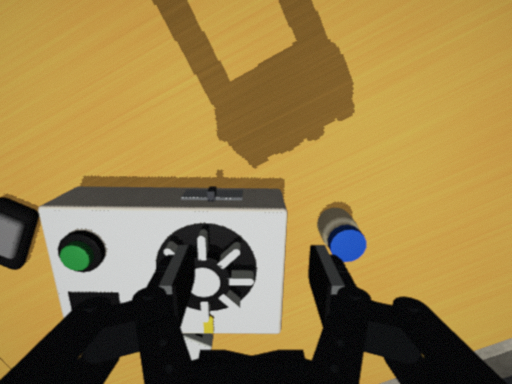

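```bash
python3 -m handwheel '[[0,-45,-10,0,0,0,60],[0,-90,-20,0,0,0,60],[0,-90,-20,0,0,0,60],[0,-90,-20,0,0,0,60],[0,-90,-20,0,0,0,60]]'; python3 look.py 10; python3 pos.py
```

```text
time_s: 13.5
position: [0.4651, 0.0233, 0.2669]
tool_rot: [0.228, 0.974, -0.001, -0.002]
ft_force: [-0.3, 0.3, -0.3]
width: 0.0601
wheel_hub 0.71 [285.8 272.2] [0.5789 0.0094 0.11  ]
red_lobe 0.88 [255.  296.9] [ 0.5932 -0.0363  0.11  ]
pointer_tip 0.89 [284.  306.5] [ 0.6359 -0.0165  0.09  ]
button_top 0.93 [161.5 252.6] [ 0.4992 -0.1084  0.1   ]
13.75 [0.46509443 0.02356462 0.26717205] [ 2.27726439e-01  9.73722373e-01 -7.18011127e-04 -2.21218429e-03] 0.06009788563922407
feeder-frame rel hub -0.10843670813849739 -0.0377900312096483 0.26717205405009786 tooly 63.673692743432284 [-0.69774831  0.18682557 -0.41483586] 13.75
```

View pics/w10.png

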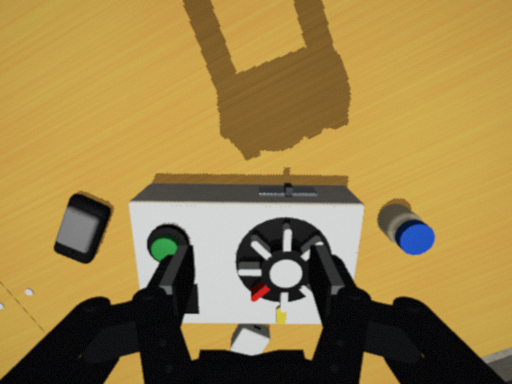

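Red is at (260,293), exactly one click before the pointer. I'll go back for the last click.

```bash
python3 -m handwheel '[[-25,40,20,0,0,0,60],[-50,80,60,0,0,0,60],[-60,91,100,0,0,0,60],[-60,91,125,0,0,0,60],[-60,91,138,0,0,0,60],[-60,91,138,0,0,0,60],[-60,91,138,0,0,0,60]]'; python3 pos.py
```

```text
time_s: 14.45
position: [0.559, 0.0784, 0.1303]
tool_rot: [0.228, 0.974, -0.001, -0.001]
ft_force: [0.6, 0.1, -0.2]
width: 0.0598
feeder-frame rel hub -0.048893647741500644 0.053134952575289954 0.13033038163180918 tooly 63.67264347584176 [ 0.61661364  0.05942295 -0.20778277] 14.45
```

```bash
python3 -m handwheel '[[0,0,10,0,0,0,60],[0,0,20,0,0,0,60],[0,0,27,0,0,0,60],[0,0,33,0,0,0,60],[0,0,33,0,0,0,60],[0,-3,33,0,0,0,60],[0,-6,33,0,0,0,60],[0,-9,33,0,0,0,60],[0,-12,33,0,0,0,60],[0,-14,33,0,0,0,60],[0,-16,33,0,0,0,60],[0,-18,33,0,0,0,60],[0,-20,33,0,0,0,60],[0,-22,33,0,0,0,60],[0,-24,33,0,0,0,60],[0,-26,33,0,0,0,60],[0,-27,33,0,0,0,60]]'
python3 pos.py
python3 -m handwheel '[[0,0,-12,0,0,0,60],[0,0,-24,0,0,0,60],[0,0,-36,0,0,0,60],[20,-20,-70,0,0,0,60],[40,-40,-110,0,0,0,60],[60,-64,-150,0,0,0,60],[60,-64,-170,0,0,0,60],[60,-64,-170,0,0,0,60],[60,-64,-170,0,0,0,60]]'
python3 look.py 11;python3 pos.py
```

```text
time_s: 16.15
position: [0.5468, 0.0539, 0.0973]
tool_rot: [0.228, 0.974, -0.001, -0.001]
ft_force: [-0.0, 0.1, -0.4]
width: 0.0598
feeder-frame rel hub -0.04891085027053634 0.025825067083505286 0.09733642797281712 tooly 63.66654900915682 [-0.01381051  0.09981429 -0.36272816] 16.15
time_s: 17.05
position: [0.4652, 0.0234, 0.2683]
tool_rot: [0.228, 0.974, -0.0, -0.001]
ft_force: [-0.3, 0.4, -0.8]
width: 0.06
wheel_hub 0.64 [286.3 267.8] [0.5755 0.012  0.11  ]
pointer_tip 0.8 [282.9 305.7] [ 0.6364 -0.0176  0.09  ]
button_top 0.73 [163.  250.1] [ 0.4984 -0.1061  0.1   ]
17.3 [0.46501588 0.02342354 0.26673737] [ 2.27687919e-01  9.73731249e-01 -7.11469005e-04 -2.27137720e-03] 0.05986141261878036
feeder-frame rel hub -0.10844405937435167 -0.03795134016494604 0.2667373693889163 tooly 63.67823231971506 [-0.17069649  0.73803959 -0.54198965] 17.3
```

View pics/w11.png

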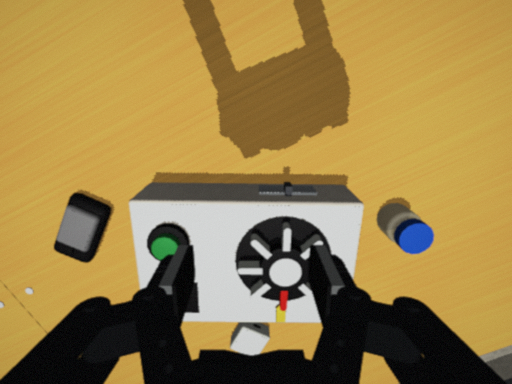

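Red sits at the pointer, around (283,300). Next I'll triangulate the button from its green blob and close the fingers.

```bash
python3 -m handwheel '[[0,0,-10,0,0,0,0],[0,0,-10,0,0,0,0],[0,0,-10,0,0,0,0],[0,0,-10,0,0,0,0],[0,0,-10,0,0,0,0],[0,0,-10,0,0,0,0],[0,0,-10,0,0,0,0],[0,0,-10,0,0,0,0]]' 20
python3 - <<'E'
from h import *
A=[];B=[]
for cam in ("top","side","wrist"):
    cal=viewer.get_calibration(cam);im=viewer.grab_frame(cam)
    cv2.imwrite(f"pics/{cam}12.png",im)
    hsv=cv2.cvtColor(im,cv2.COLOR_BGR2HSV).astype(int)
    m=((hsv[...,0]>50)&(hsv[...,0]<80)&(hsv[...,1]>100)).astype(np.uint8)
    k,l,st,c=cv2.connectedComponentsWithStats(m);i=1+np.argmax(st[1:,4]);print(cam,st[i],c[i])
    K=np.array(cal["mtx"]);T=np.array(cal["camera_from_world"]);d=T[:3,:3].T@np.linalg.solve(K,[*c[i],1]);d/=np.linalg.norm(d);o=-T[:3,:3].T@T[:3,3]
    P=np.eye(3)-np.outer(d,d);A.append(P);B.append(P@o)
    for z in (.096,.1,.104):print(np.round(ray(cam,c[i],z,cal),4))
p=np.linalg.solve(sum(A),sum(B));print("tri",p)
q=np.linalg.solve(A[1]+A[2],B[1]+B[2]);print("side+wrist",q)
E
python3 pos.py
```

```text
time_s: 18.1
position: [0.4651, 0.0234, 0.2767]
tool_rot: [0.228, 0.974, -0.001, -0.002]
ft_force: [-0.3, -0.0, -0.8]
width: -0.0
top [ 25 166  55  34 713] [ 52.19214586 182.22159888]
[0.6678 0.5183 0.096 ]
[0.6667 0.5161 0.1   ]
[0.6656 0.5138 0.104 ]
side [  0 337  23  32 408] [  7.84803922 349.57598039]
[0.6304 0.5066 0.096 ]
[0.627  0.5063 0.1   ]
[0.6236 0.5061 0.104 ]
wrist [153 230  30  29 651] [167.49155146 244.18740399]
[ 0.4978 -0.1038  0.096 ]
[ 0.4964 -0.1017  0.1   ]
[ 0.4951 -0.0996  0.104 ]
tri [0.38317415 0.29703828 0.56313337]
side+wrist [0.14496654 0.38414133 0.83323007]
feeder-frame rel hub -0.10839922370434973 -0.037926153288767195 0.2767105609336938 tooly 63.67839381798621 [ 0.24177808 -0.1676952  -0.27134177] 18.25
```

View pics/wrist12.png

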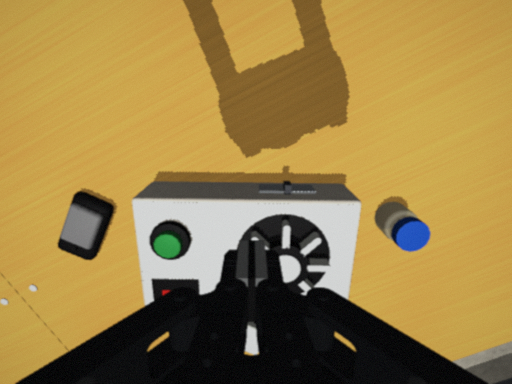

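View pics/side12.png

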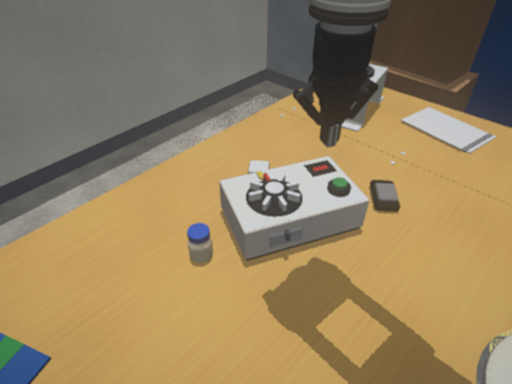

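The side view shows red at the pointer (266,176) and the button clear at (341,183). The blob finder picked up another green thing in the corner, so I'll restrict the region.

Run:
```python
from h import *
A=[];B=[]
for cam,(x0,y0,x1,y1) in dict(top=(285,205,335,255),side=(320,165,360,205),wrist=(140,210,200,270)).items():
    cal=viewer.get_calibration(cam);im=cv2.imread(f"pics/{cam}12.png")
    hsv=cv2.cvtColor(im,cv2.COLOR_BGR2HSV).astype(int)
    m=((hsv[...,0]>45)&(hsv[...,0]<85)&(hsv[...,1]>100)).astype(np.uint8)
    M=np.zeros_like(m);M[y0:y1,x0:x1]=m[y0:y1,x0:x1]
    k,l,st,c=cv2.connectedComponentsWithStats(M);i=1+np.argmax(st[1:,4]);print(cam,st[i],c[i])
    K=np.array(cal["mtx"]);T=np.array(cal["camera_from_world"]);d=T[:3,:3].T@np.linalg.solve(K,[*c[i],1]);d/=np.linalg.norm(d);o=-T[:3,:3].T@T[:3,3]
    P=np.eye(3)-np.outer(d,d);A.append(P);B.append(P@o)
    for z in (.096,.1,.104):print(np.round(ray(cam,c[i],z,cal),4))
print("tri",np.linalg.solve(sum(A),sum(B)));print("side+wrist",np.linalg.solve(A[1]+A[2],B[1]+B[2]))
```

```text
Traceback (most recent call last):
ValueError: attempt to get argmax of an empty sequence
```

Run:
```python
from h import *
A=[];B=[]
for cam,f,(x0,y0,x1,y1) in (("top","top0",(285,205,335,255)),("side","side12",(320,165,360,205)),("wrist","wrist12",(140,210,200,270))):
    cal=viewer.get_calibration(cam);im=cv2.imread(f"pics/{f}.png")
    hsv=cv2.cvtColor(im,cv2.COLOR_BGR2HSV).astype(int)
    m=((hsv[...,0]>45)&(hsv[...,0]<85)&(hsv[...,1]>100)).astype(np.uint8)
    M=np.zeros_like(m);M[y0:y1,x0:x1]=m[y0:y1,x0:x1]
    k,l,st,c=cv2.connectedComponentsWithStats(M);i=1+np.argmax(st[1:,4]);print(cam,st[i],c[i])
    K=np.array(cal["mtx"]);T=np.array(cal["camera_from_world"]);d=T[:3,:3].T@np.linalg.solve(K,[*c[i],1]);d/=np.linalg.norm(d);o=-T[:3,:3].T@T[:3,3]
    P=np.eye(3)-np.outer(d,d);A.append(P);B.append(P@o)
    for z in (.096,.1,.104,.108):print(np.round(ray(cam,c[i],z,cal),4))
print("tri",np.linalg.solve(sum(A),sum(B)));print("side+wrist",np.linalg.solve(A[1]+A[2],B[1]+B[2]))
```

```text
top [302 224  15  14 155] [309.28387097 230.56129032]
[ 0.4959 -0.1023  0.096 ]
[ 0.4956 -0.1017  0.1   ]
[ 0.4953 -0.101   0.104 ]
[ 0.495  -0.1003  0.108 ]
side [334 179  13   6  58] [339.62068966 181.53448276]
[ 0.5002 -0.1122  0.096 ]
[ 0.4979 -0.1075  0.1   ]
[ 0.4956 -0.1028  0.104 ]
[ 0.4932 -0.098   0.108 ]
wrist [153 230  30  29 651] [167.49155146 244.18740399]
[ 0.4978 -0.1038  0.096 ]
[ 0.4964 -0.1017  0.1   ]
[ 0.4951 -0.0996  0.104 ]
[ 0.4938 -0.0976  0.108 ]
tri [ 0.49485535 -0.10023882  0.10529306]
side+wrist [ 0.49326773 -0.09739296  0.10849657]
```

```bash
python3 -m handwheel '[[-40,-48,10,0,0,0,0],[-82,-97,20,0,0,0,0],[-82,-97,60,0,0,0,0],[-82,-97,100,0,0,0,0],[-82,-97,130,0,0,0,0],[-82,-97,142,0,0,0,0],[-82,-97,142,0,0,0,0],[-82,-97,142,0,0,0,0]]'; python3 pos.py
python3 - <<'E'
from h import *
a=viewer.grab_frame("side");w=viewer.grab_frame("wrist")
c=np.hstack([cv2.resize(a[110:230,260:420],(400,300)),cv2.resize(w[180:384,100:372],(400,300))]);cv2.imwrite("pics/b13.png",c)
E
```

```text
time_s: 19.05
position: [0.4956, -0.1, 0.1362]
tool_rot: [0.228, 0.974, -0.001, -0.001]
ft_force: [0.4, -0.3, 0.9]
width: -0.0002
feeder-frame rel hub -0.026054390270772252 -0.1347500621954021 0.13618355584285832 tooly 63.69809343692208 [ 0.4150716  -0.32524564  0.86991285] 19.05
```

View pics/b13.png

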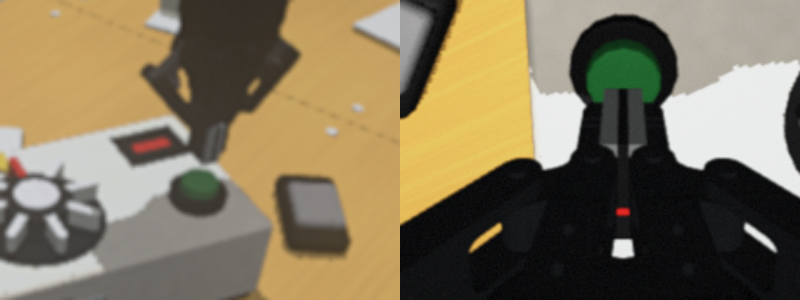

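The closed tips line up with the button, and red still shows at the pointer. I'll go down carefully and watch the force.

```bash
python3 -m handwheel '[[0,0,5,0,0,0,0],[0,0,10,0,0,0,0],[0,0,15,0,0,0,0],[0,0,19,0,0,0,0],[0,0,22,0,0,0,0],[0,0,22,0,0,0,0]]'; python3 -m handwheel '[[0,0,1,0,0,0,0],[0,0,2,0,0,0,0],[0,0,2,0,0,0,0]]'; python3 -m handwheel '[[0,0,1,0,0,0,0],[0,0,2,0,0,0,0],[0,0,2,0,0,0,0]]'
```

```text
time_s: 19.75
position: [0.4955, -0.1, 0.1141]
tool_rot: [0.228, 0.974, -0.001, -0.001]
ft_force: [-1.3, 0.7, 2.8]
width: -0.0002
time_s: 20.05
position: [0.4956, -0.1, 0.1122]
tool_rot: [0.227, 0.974, -0.001, -0.001]
ft_force: [-0.5, 1.1, 4.1]
width: 0.0001
time_s: 20.35
position: [0.4956, -0.1, 0.1101]
tool_rot: [0.227, 0.974, -0.001, -0.001]
ft_force: [-2.1, 1.8, 5.1]
width: 0.0002
```

```bash
python3 -m handwheel '[[0,0,1,0,0,0,0],[0,0,1,0,0,0,0]]'; python3 -m handwheel '[[0,0,1,0,0,0,0],[0,0,1,0,0,0,0]]'
python3 - <<'E'
from h import *
for i in range(3):
    viewer.grab_frame("side");print(ctrl.observe()["ft_force"])
E
```

```text
time_s: 20.55
position: [0.4957, -0.1, 0.1099]
tool_rot: [0.227, 0.974, -0.001, -0.001]
ft_force: [-6.7, 1.6, 15.0]
width: 0.0002
time_s: 20.75
position: [0.4957, -0.1, 0.1098]
tool_rot: [0.227, 0.974, -0.001, -0.001]
ft_force: [-8.1, 2.5, 17.9]
width: 0.0001
[-7.67436028  2.54598981 18.5369081 ]
[-8.22305948  3.17570459 17.14503915]
[-8.18997825  2.11714256 19.15997244]
```

The spring force climbed from 2.8 to 5.1 N, then hit a hard stop (15–19 N): the button is fully down. I'll release it.

```bash
python3 -m handwheel '[[0,0,-3,0,0,0,0],[0,0,-8,0,0,0,0],[0,0,-20,0,0,0,0],[30,0,-50,0,0,0,0],[60,0,-90,0,0,0,0],[85,40,-130,0,0,0,0],[100,85,-170,0,0,0,0],[100,85,-190,0,0,0,0],[100,85,-190,0,0,0,0],[100,85,-190,0,0,0,0]]'
python3 look.py 14
python3 - <<'E'
from h import *
im=viewer.grab_frame("side");cv2.imwrite("pics/s14.png",im)
for cam in("side","top"):
    viewer.grab_frame(cam)
    for n,z in dict(jar_center=.035,mouse_center=.016,adapter_center=.014).items():
        for d in tip_of(cam,n)[:1]:print(cam,n,round(d["p"],2),np.round(ray(cam,d["pixel"],z),3))
print(ctrl.observe()["ft_force"])
E
```

```text
time_s: 21.9
position: [0.4441, 0.0211, 0.3006]
tool_rot: [0.227, 0.974, -0.001, 0.0]
ft_force: [0.8, -0.2, -0.5]
width: -0.0001
wheel_hub 0.62 [292.4 268.1] [0.579  0.0112 0.11  ]
red_lobe 0.4 [396.4 229.6] [0.5852 0.1438 0.11  ]
pointer_tip 0.63 [290.2 299.3] [ 0.636  -0.0143  0.09  ]
button_top 0.97 [185.4 249.2] [ 0.5008 -0.1002  0.1   ]
22.15 [0.44376275 0.02031029 0.29894606] [ 0.22787155  0.97368978 -0.00101054 -0.00131976] -6.484781014895672e-05
side jar_center 0.82 [0.631 0.17  0.035]
side mouse_center 0.89 [ 0.445 -0.241  0.016]
side adapter_center 0.63 [ 0.72  -0.106  0.014]
top jar_center 0.54 [0.637 0.166 0.035]
top mouse_center 0.49 [ 0.443 -0.242  0.016]
top adapter_center 0.55 [ 0.727 -0.106  0.014]
[ 0.7164043  -0.02996755 -0.4900516 ]
```

View pics/w14.png

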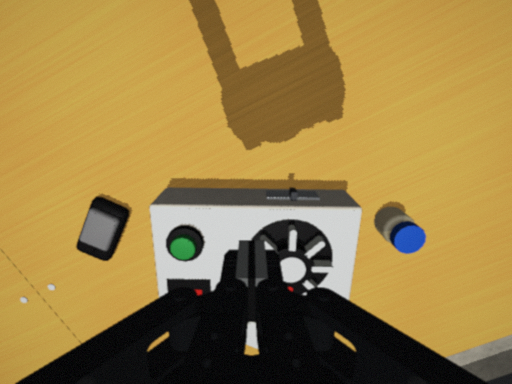

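View pics/s14.png

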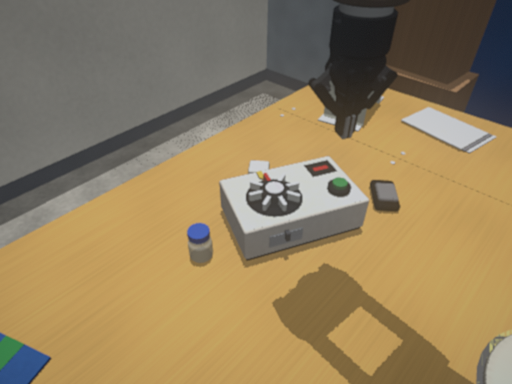

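The side view shows red at the pointer (266,176), the button up at (340,182) and the loose objects where they were. The arm is clear, so I'll hand in.

```bash
python3 -c "
from cell import ctrl
print(ctrl.hand_in())"
```

```text
the job is handed in; nothing more can be done
None
```

I flicked the index wheel four clicks anticlockwise with one finger, until the red lobe rested at the yellow pointer. Then I pressed the green button down and released it, and handed the job in at about 22 s; no verdict was reported.

- **Wheel:** The wrist and side pictures showed the red lobe at the pointer before I pressed. The last side picture showed it still there afterwards. I checked the count with pictures after every click, and with an extra close look before the last.
- **Button:** I judged the press by force, since nothing reads its travel directly. The force rose from 2.8 to 5.1 N, about the stated spring force. It then jumped to 15–19 N at a hard stop, below the 40 N limit. In the last picture the button looks up again.
- **Jar, mouse and adapter:** Their final positions agree with the first ones to about 15 mm or better. That is within the scatter of the position estimates, and the pictures show no movement.
- **Arm:** It was clear of everything, with the wrist force near zero.
- **Check that disagreed:** In the last wrist picture the gripper hid most of the red lobe. The network reported it beside the jar with low confidence (0.4), so I disregarded that and relied on the side picture.

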